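# Weigh out pressed tea on the dial scale

## Task

Bring the tea on the dial scale up to weight: slide pressed tea discs out of the rack, one at a time, with a fingertip pressed on top so that each slides along its lane and drops into the scale tray, and stop when the needle comes to rest between the two posts on the dial. The discs are brittle, so press gently, with no more than about 10 N. Leave the discs that are not needed at the back of their lanes, leave the tin standing in the tray, do not lean on the tray or the tin, and do not disturb the other things on the counter.

Things in the scene. Friction and masses are not known exactly. Their poses are not given: they have to be found in the camera images.
- station: fixed steel feed rack and dial scale in one unit, with four parallel open-topped lanes. Origin on the counter below the middle of the lane mouths; +x is the feeding direction, from rack to tray; z up. Lane centre lines at y = +90, +30, -30, -90 mm, lane floors level, 80 mm above the counter. Beyond the tray is the dial head (x 103 to 267 mm, 40 mm high)
- lane0_mouth (a point): floor level of the open end of the lane at station y = +90 mm (the other three lanes are alike). A lane is smooth steel, 56 mm wide between 4 mm walls that rise 20 mm above its floor; it runs back 88 mm in station -x to a closed back wall, also 20 mm high. The lane floor ends 3 mm beyond this point, overhanging the tray
- bed: sprung steel plate that forms the floors of all four lanes; pressed on, it sinks straight down by 1 mm per 6 N, 5 mm at most, and comes back. Origin at floor level at the middle of the mouths (station x = 0, y = 0), 80 mm above the counter; axes as the station's
- tray: thin steel scale tray below the lane mouths, on a soft spring. It spans x = 0 to 92 mm, y = -126 to 196 mm of the station frame. Its floor is 66 mm above the counter when empty and sinks 0.0154 mm per gram; far rim 22 mm high, end rims 9 mm, none on the rack side. Origin at floor level at station x = 0, y = 0; axes as the station's
- needle (a joint): black needle of the dial, angle in rad, 0 (pointing along station +y) with an empty tray, growing clockwise seen from above, 0.006 rad per gram in the tray; it settles in about half a second. The right weight lies between the two small upright posts on the dial's rim, at 1.41 rad (235 g) and 1.758 rad (293 g)
- dial_centre (a point): centre of the upward-facing white dial (72 mm radius), 44 mm above the counter
- tin: small closed metal tin, 46 mm across, 44 mm high, standing in the +y end of the tray from the start, part of the weight on the scale (120 to 180 g, hidden); origin at the middle of its underside
- disc0: brown pressed tea disc, 50 mm across, lying flat in one of the lanes close to the back wall, rigid but brittle; thickness differs from disc to disc, anywhere from 10 to 19 mm, and is not known beforehand; 40 to 50 g; origin at the middle of its underside
- disc1: brown pressed tea disc, 50 mm across, lying flat in one of the lanes close to the back wall, rigid but brittle; thickness differs from disc to disc, anywhere from 10 to 19 mm, and is not known beforehand; 40 to 50 g; origin at the middle of its underside
- disc2: brown pressed tea disc, 50 mm across, lying flat in one of the lanes close to the back wall, rigid but brittle; thickness differs from disc to disc, anywhere from 10 to 19 mm, and is not known beforehand; 40 to 50 g; origin at the middle of its underside
- disc3: brown pressed tea disc, 50 mm across, lying flat in one of the lanes close to the back wall, rigid but brittle; thickness differs from disc to disc, anywhere from 10 to 19 mm, and is not known beforehand; 40 to 50 g; origin at the middle of its underside
- pitcher: open steel pitcher standing on the counter, 90 mm across, 110 mm high; bystander; origin at its foot
- cups: stack of paper cups standing on the counter, 80 mm across, 115 mm high; bystander; origin at its foot
- spoon: long spoon lying on the counter; bystander; origin at its middle
- jar: amber glass jar, 72 mm across, 110 mm high; bystander; origin at its foot

How it is judged:
On the way:
1. the first disc lies in the tray and the rest are still in their lanes ((((x of disc0 in the frame of station between 0 and 0.1 m and y of disc0 in the frame of station between -0.13 and 0.2 m and z of disc0 in the frame of station between 0.03 and 0.072 m and contact force between disc0 and bed below 0.05 N) and (x of disc1 in the frame of station below -0.045 m and z of disc1 in the frame of station between 0.073 and 0.086 m and angle between disc1's own z axis and vertical below 0.1 rad) and (x of disc2 in the frame of station below -0.045 m and z of disc2 in the frame of station between 0.073 and 0.086 m and angle between disc2's own z axis and vertical below 0.1 rad) and (x of disc3 in the frame of station below -0.045 m and z of disc3 in the frame of station between 0.073 and 0.086 m and angle between disc3's own z axis and vertical below 0.1 rad)) or ((x of disc1 in the frame of station between 0 and 0.1 m and y of disc1 in the frame of station between -0.13 and 0.2 m and z of disc1 in the frame of station between 0.03 and 0.072 m and contact force between disc1 and bed below 0.05 N) and (x of disc0 in the frame of station below -0.045 m and z of disc0 in the frame of station between 0.073 and 0.086 m and angle between disc0's own z axis and vertical below 0.1 rad) and (x of disc2 in the frame of station below -0.045 m and z of disc2 in the frame of station between 0.073 and 0.086 m and angle between disc2's own z axis and vertical below 0.1 rad) and (x of disc3 in the frame of station below -0.045 m and z of disc3 in the frame of station between 0.073 and 0.086 m and angle between disc3's own z axis and vertical below 0.1 rad)) or ((x of disc2 in the frame of station between 0 and 0.1 m and y of disc2 in the frame of station between -0.13 and 0.2 m and z of disc2 in the frame of station between 0.03 and 0.072 m and contact force between disc2 and bed below 0.05 N) and (x of disc0 in the frame of station below -0.045 m and z of disc0 in the frame of station between 0.073 and 0.086 m and angle between disc0's own z axis and vertical below 0.1 rad) and (x of disc1 in the frame of station below -0.045 m and z of disc1 in the frame of station between 0.073 and 0.086 m and angle between disc1's own z axis and vertical below 0.1 rad) and (x of disc3 in the frame of station below -0.045 m and z of disc3 in the frame of station between 0.073 and 0.086 m and angle between disc3's own z axis and vertical below 0.1 rad)) or ((x of disc3 in the frame of station between 0 and 0.1 m and y of disc3 in the frame of station between -0.13 and 0.2 m and z of disc3 in the frame of station between 0.03 and 0.072 m and contact force between disc3 and bed below 0.05 N) and (x of disc0 in the frame of station below -0.045 m and z of disc0 in the frame of station between 0.073 and 0.086 m and angle between disc0's own z axis and vertical below 0.1 rad) and (x of disc1 in the frame of station below -0.045 m and z of disc1 in the frame of station between 0.073 and 0.086 m and angle between disc1's own z axis and vertical below 0.1 rad) and (x of disc2 in the frame of station below -0.045 m and z of disc2 in the frame of station between 0.073 and 0.086 m and angle between disc2's own z axis and vertical below 0.1 rad)))), for 0.2 s.
At the end, for the whole second after the job is handed in: The needle rests between the two posts (1.41 to 1.758 rad, moving at less than 0.1 rad/s); every disc lies either wholly in the tray, not leaning on the rack, or flat at the back of its lane (its centre more than 45 mm behind the mouth), and is at rest; the tin stands upright in the tray (value of joint needle between 1.41 and 1.758 rad and velocity of joint needle between -0.1 and 0.1 rad/s and angle between tin's own z axis and vertical below 0.2 rad and contact force between tin and tray above 0.3 N and ((x of disc0 in the frame of station below -0.045 m and z of disc0 in the frame of station between 0.073 and 0.086 m and angle between disc0's own z axis and vertical below 0.1 rad) or (x of disc0 in the frame of station between 0 and 0.1 m and y of disc0 in the frame of station between -0.13 and 0.2 m and z of disc0 in the frame of station between 0.03 and 0.072 m and contact force between disc0 and bed below 0.05 N)) and ((x of disc1 in the frame of station below -0.045 m and z of disc1 in the frame of station between 0.073 and 0.086 m and angle between disc1's own z axis and vertical below 0.1 rad) or (x of disc1 in the frame of station between 0 and 0.1 m and y of disc1 in the frame of station between -0.13 and 0.2 m and z of disc1 in the frame of station between 0.03 and 0.072 m and contact force between disc1 and bed below 0.05 N)) and ((x of disc2 in the frame of station below -0.045 m and z of disc2 in the frame of station between 0.073 and 0.086 m and angle between disc2's own z axis and vertical below 0.1 rad) or (x of disc2 in the frame of station between 0 and 0.1 m and y of disc2 in the frame of station between -0.13 and 0.2 m and z of disc2 in the frame of station between 0.03 and 0.072 m and contact force between disc2 and bed below 0.05 N)) and ((x of disc3 in the frame of station below -0.045 m and z of disc3 in the frame of station between 0.073 and 0.086 m and angle between disc3's own z axis and vertical below 0.1 rad) or (x of disc3 in the frame of station between 0 and 0.1 m and y of disc3 in the frame of station between -0.13 and 0.2 m and z of disc3 in the frame of station between 0.03 and 0.072 m and contact force between disc3 and bed below 0.05 N)) and linear speed of each of disc0, disc1, disc2, disc3 below 0.02 m/s); the robot touches nothing.
It fails at once if a disc is loaded by the robot with more than 15 N (contact force between any of the arm, the fingers and disc0 above 15 N or contact force between any of the arm, the fingers and disc1 above 15 N or contact force between any of the arm, the fingers and disc2 above 15 N or contact force between any of the arm, the fingers and disc3 above 15 N).
It fails at once if the robot leans on the tray or the tin with more than 4 N (contact force between any of the arm, the fingers and tray above 4 N or contact force between any of the arm, the fingers and tin above 4 N).
It fails at once if two discs are on their way (less than 45 mm behind the mouths and not yet past them) at the same time ((x of disc0 in the frame of station between -0.045 and 0 m and x of disc1 in the frame of station between -0.045 and 0 m) or (x of disc0 in the frame of station between -0.045 and 0 m and x of disc2 in the frame of station between -0.045 and 0 m) or (x of disc0 in the frame of station between -0.045 and 0 m and x of disc3 in the frame of station between -0.045 and 0 m) or (x of disc1 in the frame of station between -0.045 and 0 m and x of disc2 in the frame of station between -0.045 and 0 m) or (x of disc1 in the frame of station between -0.045 and 0 m and x of disc3 in the frame of station between -0.045 and 0 m) or (x of disc2 in the frame of station between -0.045 and 0 m and x of disc3 in the frame of station between -0.045 and 0 m)).
It fails at once if a disc falls beside the rack and the tray onto the counter (height (world z) of any of disc0, disc1, disc2, disc3 below 0.025 m).
It fails at once if a bystander is moved more than 20 mm or tipped (distance of any of pitcher, cups, spoon, jar from where it was at the start of the episode above 0.02 m or angle between any of pitcher, cups, jar's own z axis and vertical above 0.3 rad).
It also fails if it takes over 64 s, if anything falls off the work surface, if the arm or the gripper's body presses on something with over 40 N, if the wrist force passes 120 N, or if a joint passes its speed limit or range.

## Robot

A 6-joint arm with a two-finger parallel gripper is mounted at the origin on the work surface. World frame = base frame: x ahead of the robot, y to its left, z up, the work surface at z = 0. Lengths are in m, angles in rad, forces in N, time in s.
With the tool pointing down it reaches from about 0.4 to 0.925 m from the base axis. Payload 12.5 kg.
Tool frame: the origin (TCP) lies midway between the tips of the shut fingers; the grasp point (between the pads) lies arm.pinch_z behind it (arm.pinch_z is the distance from the TCP to the grasp point, in m); z points along the fingers, y is the direction in which the jaws open and shut (so a half turn about z gives the same grasp; the last joint's range is limited). The gripper opens to 95 mm and grips with 3 to 60 N. Pads are 20 mm wide; open, the fingers measure 119 mm over their backs; the gripper's body (75 mm by 180 mm) begins 59 mm behind the grasp point.
Start: joints at [0.994, 0.491, 1.559, -0, 1.092, -0.106], TCP at [0.283, 0.557, 0.215] pointing down, gripper open.
Joint ranges: [-3.1, 3.1], [-0.84, 2.19], [0.05, 2.79], [-1.13, 4.28], [0.06, 2.93], [-2.69, 2.69]. Speed limits (rad/s): [2.22, 2.22, 2.79, 3.14, 3.14, 3.14].

## Interface

Orientations are given as a rotation vector (axis times angle).
In Python, from rig import sensors, eyes, arm gives the robot as it stands.
- The arm moves only by the shell command python3 -m handwheel 'ROWS'. ROWS is JSON, a list of rows, each a list of 5 numbers: the opening, from 0 (shut) to 1 (fully open), then the shift along the tool's x, y, z normalised to -1 to 1, where 1 is 100 mm, then the turn about the tool's z normalised to -1 to 1, where 1 is 180 degrees. In form: [[jaw, tx, ty, tz, yaw], ...]. A call has 1 to 12 rows; each row is the pose to reach, as a shift and turn from the pose commanded when the call began, along the tool's axes at that moment, turning the shorter way round; what a row does not reach only later rows make up. A row lasts 1/8 s, in which the tool goes at most 62.5 mm and 10.7 degrees, less where a joint would pass 70% of its speed; a pose out of reach is approached as far as the arm can. A call with a number of a shift or a turn outside -1 to 1 is refused whole. A call with a gripper value outside its range is refused whole. The fingers move at their own pace and stop on an object; the grip force is fixed at half the most. Time passes only in rows, so rows that repeat a pose let the fingers close. It gives the time, the measured TCP pose, the force and the opening at its end, in the units of the state.
- sensors.get_obs(): the state, without advancing time (a new reading comes with each control period).
- eyes.snapshot(name): name is "side" or "top" or "wrist"; returns (picture, depth): 400x640x3 uint8, red, green, blue; 400x640 float32, m along the optical axis (not along the pixel's ray), 0 where there is no reading.
- eyes.camera_info(name): a dict with "intrinsics" (3x3 intrinsics, pixels), "R" (3x3) and "t" (3): a world point X has camera coordinates R X + t; the wrist camera has in their place "tool_from_camera" (4x4, takes a point from camera to tool coordinates, whose origin is the TCP and whose axes are the flange's). Camera axes: x right, y down, z forward; pixel columns grow to the right and rows downward; lengths in m; the calibration is good to about 2 mm. A picture is of the moment at which its call begins: read the wrist's pose just before it. camera_info takes no time and is no camera call.
- arm.finish_job(): hands the job in, once; it reports no verdict.
The state is a dict: "time": time; "joint_pos": joint angles; "qd": joint speeds; "tau": joint torques, N m; "tcp_pos": TCP position; "eef_rot": TCP orientation; "force": force on the tool from outside, world axes, zero at the start; "torque": the same for the moment, N m; "opening": opening from 0.0 (shut) to 1.0 (fully open).
Only numpy, scipy, OpenCV 4.12 (cv2) and the standard library are available. Lean on these libraries where they do the work, as an engineer would, in place of code of your own. Each camera call takes 0.05 s, during which the arm holds its last target. There are 200 camera calls.

## Working session

There is one attempt and no reset: what is moved stays moved. The work goes in short steps, Python scripts to look and compute and a shell command to move; the robot and the scene stay as the last step left them, time stands still between calls to the robot, and variables do not carry over. Pictures are saved under pics/ and viewed, about 8 in all and at most 12, crops included, and the job is handed in when it is done.

```bash
mkdir -p pics; cat > h.py <<'E'
from rig import sensors, eyes, arm
import numpy as np, cv2
from scipy.spatial.transform import Rotation as Ro
def snap(n,f):
    o=sensors.get_obs(); p,d=eyes.snapshot(n); cv2.imwrite('pics/'+f+'.png',p[:,:,::-1]); np.savez('pics/'+f,p=p,d=d,tp=o['tcp_pos'],tr=o['eef_rot']); return p,d
def cam(n,o=None):
    c=eyes.camera_info(n); K=np.array(c['intrinsics'])
    if n=='wrist':
        T=np.array(c['tool_from_camera']); W=np.eye(4);W[:3,:3]=Ro.from_rotvec(o['tr']).as_matrix();W[:3,3]=o['tp'];M=W@T
        return K,M[:3,:3],M[:3,3]
    R=np.array(c['R']);t=np.array(c['t']); return K,R.T,-R.T@t
def ray(C,u,v,z):
    K,R,o=C; d=R@np.linalg.solve(K,[u,v,1.]); return o+d*(z-o[2])/d[2]
def cloud(C,d):
    K,R,o=C; v,u=np.mgrid[:d.shape[0],:d.shape[1]]; P=np.stack([(u-K[0,2])/K[0,0]*d,(v-K[1,2])/K[1,1]*d,d],-1); return P@R.T+o
def proj(C,X):
    K,R,o=C; p=K@(R.T@(np.array(X)-o)); return p[:2]/p[2]
E
python3 - <<'E'
from h import *
snap('top','top0');snap('side','side0')
o=sensors.get_obs();print({k:np.round(v,3) for k,v in o.items()},arm.pinch_z)
for n in('top','side'):
    C=cam(n);print(n,C[2].round(3),C[1].round(2).tolist(),C[0].round(0).tolist())
E
```

```text
{'time': np.float64(0.1), 'joint_pos': array([ 0.994,  0.491,  1.559, -0.   ,  1.092, -0.106]), 'qd': array([-0.002,  0.001, -0.001,  0.001, -0.001, -0.001]), 'tau': array([ 4.0000e-03, -6.1363e+01, -2.5860e+01,  6.9000e-02,  4.7000e-02,
       -0.0000e+00]), 'tcp_pos': array([0.283, 0.557, 0.214]), 'eef_rot': array([-7.330e-01, -3.055e+00,  1.000e-03]), 'force': array([ 1.598,  0.368, -0.255]), 'torque': array([ 0.011,  0.019, -0.026]), 'opening': np.float64(1.002)} 0.0188
top [ 0.451 -0.014  0.993] [[0.01, -0.99, 0.17], [-1.0, -0.01, -0.01], [0.01, -0.17, -0.99]] [[362.0, 0.0, 317.0], [0.0, 362.0, 205.0], [0.0, 0.0, 1.0]]
side [ 0.536 -1.077  0.716] [[1.0, -0.01, 0.07], [-0.06, -0.49, 0.87], [0.02, -0.87, -0.49]] [[380.0, 0.0, 321.0], [0.0, 380.0, 201.0], [0.0, 0.0, 1.0]]
```

View pics/top0.png

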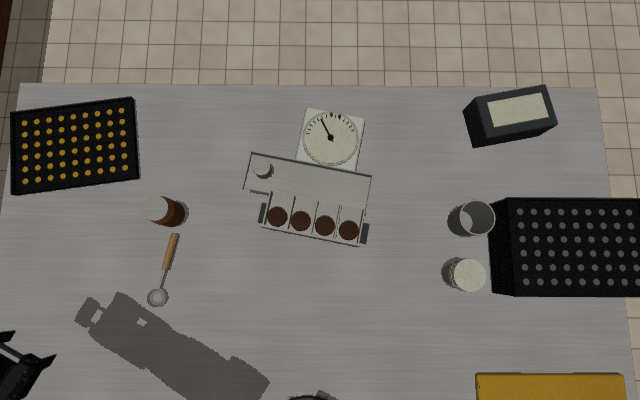

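View pics/side0.png

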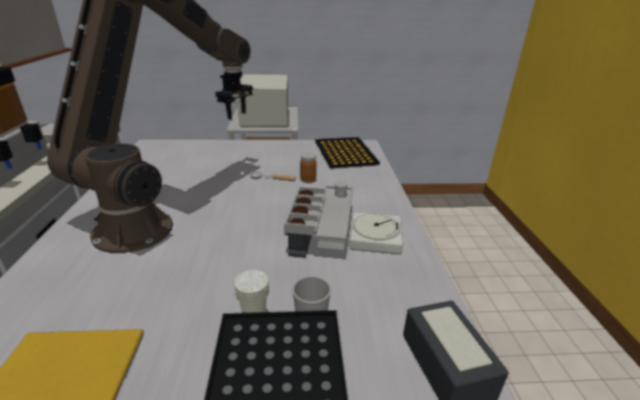

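Top view: the discs are at about (277,216), (300,220), (325,225) and (348,230). The tin is at (262,168) and the dial centre near (331,138). The needle points up-left. The station is yawed slightly. Next I measure its pose.

```bash
python3 - <<'E'
from h import *
D=np.load('pics/top0.npz');p,d=D['p'],D['d'];C=cam('top')
P=cloud(C,d)
r,g,b=[p[...,i].astype(int) for i in range(3)]
m=((r-b>20)&(r<140)).astype(np.uint8); m[:200]=0;m[240:]=0;m[:,:262]=0;m[:,365:]=0
n,l,s,c=cv2.connectedComponentsWithStats(m)
pts=[]
for i in range(1,n):
    if s[i,4]>80:
        z=np.median(P[l==i][:,2]); q=ray(C,*c[i],z);pts.append(q);print(c[i].round(1),s[i],q.round(4),'z std',P[l==i][:,2].std().round(4))
pts=np.array(pts); a=pts[-1]-pts[0]; print('yaw of +y->',np.degrees(np.arctan2(-(pts[0]-pts[-1])[0],(pts[0]-pts[-1])[1])))
print('dial',ray(C,331,138,.044),'tin',P[168,262])
print(np.array(eyes.camera_info('wrist')['tool_from_camera']).round(3), np.array(eyes.camera_info('wrist')['intrinsics']).round(0))
for n,u,v in(('pitcher',475,215),('jar',165,210)):print(n,P[v,u])
E
```

```text
[276.4 216.1] [267 207  19  19 278] [0.5715 0.0799 0.0936] z std 0.0539
[300.  220.5] [291 212  19  18 279] [0.5605 0.0206 0.0967] z std 0.0925
[324.2 225.1] [315 216  20  19 288] [ 0.5491 -0.0397  0.0998] z std 0.0015
[348.2 229.9] [339 221  19  19 281] [ 0.5383 -0.1     0.0909] z std 0.0759
yaw of +y-> -10.459836792434038
dial [ 0.79511089 -0.05936246  0.044     ] tin [0.69192307 0.117625   0.10613113]
[[ 0.    -0.957 -0.29   0.082]
 [ 1.     0.     0.001 -0.002]
 [-0.    -0.29   0.957 -0.171]
 [ 0.     0.     0.     1.   ]] [[331.   0. 317.]
 [  0. 331. 194.]
 [  0.   0.   1.]]
pitcher [ 0.58633738 -0.44689891  0.03208725]
jar [0.58286069 0.35190998 0.108961  ]
```

```bash
for i in 1 ; do 
python3 -m handwheel '[[0,-0.45,-0.3,-0.85,0],[0,-0.9,-0.62,-0.85,0],[0,-0.9,-0.62,-0.85,0]]'
python3 -m handwheel '[[0,-0.45,-0.3,0,0],[0,-0.9,-0.62,0,0]]'
python3 -m handwheel '[[0,-0.45,-0.3,0,0],[0,-0.9,-0.62,0,0]]'
python3 -m handwheel '[[0,-0.45,-0.3,0,0],[0,-0.9,-0.62,0,0]]'
python3 -m handwheel '[[0,-0.45,-0.3,0,0],[0,-0.9,-0.62,0,0]]'
python3 -m handwheel '[[0,-0.45,-0.3,0,-0.05],[0,-0.9,-0.62,0,-0.092],[0,-0.9,-0.62,0,-0.092],[0,-0.9,-0.62,0,-0.092],[0,-0.9,-0.62,0,-0.092]]'; done
python3 - <<'E'
from h import *
snap('wrist','w0');o=sensors.get_obs();print(o['tcp_pos'],o['eef_rot'],o['force'],o['time'])
M=Ro.from_rotvec(o['eef_rot']).as_matrix();print(M.round(3))
E
```

```text
time: 0.48
tcp_pos: [0.3366, 0.4592, 0.3012]
eef_rot: [0.735, 3.053, 0.002]
force: [-1.0, 0.8, -0.2]
opening: 0.741
time: 0.72
tcp_pos: [0.3879, 0.3639, 0.299]
eef_rot: [-0.731, -3.055, 0.001]
force: [0.4, 0.4, 0.0]
opening: 0.529
time: 0.98
tcp_pos: [0.4402, 0.2676, 0.299]
eef_rot: [-0.732, -3.054, 0.001]
force: [0.2, -0.4, 1.3]
opening: 0.323
time: 1.23
tcp_pos: [0.4924, 0.1714, 0.299]
eef_rot: [-0.732, -3.054, 0.0]
force: [0.3, 1.2, 0.5]
opening: 0.109
time: 1.48
tcp_pos: [0.5446, 0.0754, 0.299]
eef_rot: [-0.732, -3.054, -0.0]
force: [-0.4, 0.8, 0.0]
opening: 0.007
time: 2.1
tcp_pos: [0.5956, -0.0182, 0.2996]
eef_rot: [-0.284, -3.128, -0.0]
force: [0.4, 0.5, -0.1]
opening: 0.007
[ 0.59567638 -0.01824166  0.29976073] [2.83651498e-01 3.12868013e+00 3.15132997e-04] [-0.17898773 -0.06515652 -0.24636667] 2.15
[[-0.984  0.18   0.   ]
 [ 0.18   0.984  0.   ]
 [-0.     0.    -1.   ]]
```

View pics/w0.png

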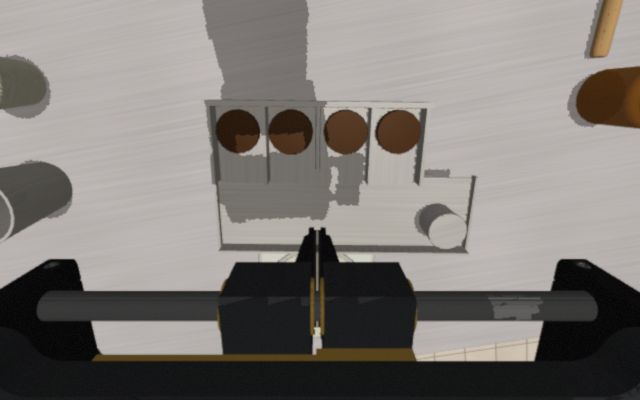

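Wrist view: the discs are at about (238,131), (291,131), (346,132) and (398,132). The back wall is at row ~102, the mouths at row ~183, and the tin at (446,230). Now the refined numbers from depth.

```bash
python3 - <<'E'
from h import *
D=np.load('pics/w0.npz');p,d=D['p'],D['d'];C=cam('wrist',D);P=cloud(C,d)
r,b=p[...,0].astype(int),p[...,2].astype(int)
m=((r-b>15)&(r<140)&(P[...,2]>.085)).astype(np.uint8);m[:100]=0;m[165:]=0;m[:,:205]=0;m[:,435:]=0
n,l,s,c=cv2.connectedComponentsWithStats(m);L=[]
for i in range(1,n):
    if s[i,4]>300:
        (u,v),rad=cv2.minEnclosingCircle(np.argwhere(l==i)[:,::-1].astype(np.float32))
        z=np.median(P[l==i][:,2]);q=ray(C,u,v,z);L.append(q);print(s[i],(round(u,1),round(v,1),round(rad,1)),q.round(4))
L=np.array(sorted(L,key=lambda q:-q[1]))
v=L[0]-L[-1];th=np.arctan2(-v[0],v[1]);print('yaw',np.degrees(th))
ex=np.array([np.cos(th),np.sin(th)]);ey=np.array([-ex[1],ex[0]])
print('mean',L.mean(0))
# wall tops: points with z .094-.106 grey, coordinates relative to disc mean
o=L.mean(0)[:2]
Q=P[...,:2]-o; X=Q@ex;Y=Q@ey;Z=P[...,2]
# floor lane profile along x at each lane centre, +-10mm
for k,y0 in enumerate((.09,.03,-.03,-.09)):
    for a,bb in ((.03,.055),(.065,.075),(.08,.1)):
        mm=(abs(Y-y0)<.012)&(X>a)&(X<bb)&(Z>.03)&(Z<.11);print(y0,(a,bb),mm.sum(),np.median(Z[mm]).round(4) if mm.any() else '',end=' | ')
    print()
w=(Z>.093)&(Z<.106)&(r-b<15)&(X<.04)&(X>-.06)&(abs(Y)<.14)
hx,e=np.histogram(X[w],np.arange(-.05,.04,.003));print('x hist',dict(zip((e[:-1]*1e3).round(),hx)))
hy,e=np.histogram(Y[w&(X>-.015)],np.arange(-.135,.135,.003));print('y',[( (a*1e3).round(1),h) for a,h in zip(e,hy) if h>15])
lane=(Z>.074)&(Z<.086)&(abs(Y)<.12)
hx,e=np.histogram(X[lane],np.arange(.0,.09,.003));print('floor x',dict(zip((e[:-1]*1e3).round(),hx)))
E
```

```text
[ 216  110   43   44 1473] (237.3, 130.8, 22.3) [ 0.5373 -0.1007  0.0908]
[ 268  110   45   45 1546] (290.4, 132.0, 22.6) [ 0.5486 -0.0408  0.0998]
[ 324  110   44   45 1534] (345.0, 131.9, 22.5) [0.5598 0.0189 0.0968]
[ 376  110   45   44 1532] (398.3, 131.7, 22.6) [0.5707 0.0781 0.0938]
yaw -10.586627767360463
mean [ 0.55410127 -0.01114947  0.09530329]
0.09 (0.03, 0.055) 400 0.0809 | 0.09 (0.065, 0.075) 77 0.0646 | 0.09 (0.08, 0.1) 273 0.0646 | 
0.03 (0.03, 0.055) 412 0.0809 | 0.03 (0.065, 0.075) 95 0.0644 | 0.03 (0.08, 0.1) 268 0.0645 | 
-0.03 (0.03, 0.055) 416 0.0808 | -0.03 (0.065, 0.075) 94 0.0644 | -0.03 (0.08, 0.1) 276 0.0645 | 
-0.09 (0.03, 0.055) 410 0.0808 | -0.09 (0.065, 0.075) 112 0.0644 | -0.09 (0.08, 0.1) 272 0.0645 | 
x hist {np.float64(-50.0): np.int64(0), np.float64(-47.0): np.int64(0), np.float64(-44.0): np.int64(0), np.float64(-41.0): np.int64(0), np.float64(-38.0): np.int64(0), np.float64(-35.0): np.int64(283), np.float64(-32.0): np.int64(668), np.float64(-29.0): np.int64(444), np.float64(-26.0): np.int64(70), np.float64(-23.0): np.int64(74), np.float64(-20.0): n
[... 1186 characters left out ...]
21.0): np.int64(197), np.float64(24.0): np.int64(294), np.float64(27.0): np.int64(413), np.float64(30.0): np.int64(481), np.float64(33.0): np.int64(432), np.float64(36.0): np.int64(478), np.float64(39.0): np.int64(430), np.float64(42.0): np.int64(459), np.float64(45.0): np.int64(429), np.float64(48.0): np.int64(447), np.float64(51.0): np.int64(443), np.float64(54.0): np.int64(421), np.float64(57.0): np.int64(460), np.float64(60.0): np.int64(408), np.float64(63.0): np.int64(139), np.float64(66.0): np.int64(0), np.float64(69.0): np.int64(0), np.float64(72.0): np.int64(0), np.float64(75.0): np.int64(0), np.float64(78.0): np.int64(0), np.float64(81.0): np.int64(0), np.float64(84.0): np.int64(0)}
```

```bash
cat >> h.py <<'E'
def needle(f):
    D=np.load('pics/%s.npz'%f);p=D['p'];C=cam('top');th=np.radians(-10.5);ex=np.array([np.cos(th),np.sin(th)]);ey=np.array([-ex[1],ex[0]])
    c=np.array([.5541,-.0111])+ex*.246; g=p.max(2)
    best=[]
    for a in np.arange(0,2.6,.01):
        dr=np.cos(a)*ey+np.sin(a)*ex
        v=[cv2.getRectSubPix(g,(1,1),tuple(map(float,proj(C,[*(c+dr*r),.047]))))[0,0] for r in np.arange(.018,.045,.003)]
        best.append((np.mean(v),a))
    best.sort(); k=[a for v,a in best if v<best[0][0]+15]; print('needle',np.mean(k).round(3),np.ptp(k).round(2),best[0])
E
python3 -c "
from h import *
needle('top0')"
python3 -m handwheel '[[0,0.25,0.15,0.5,0],[0,0.5,0.3,1,0],[0,0.5,0.3,1,0]]'
python3 -m handwheel '[[0,0,0,0.5,0],[0,0,0,0.9,0],[0,0,0,0.9,0],[0,0,0,0.9,0],[0,0,0,0.9,0]]'
```

```text
needle 0.96 0.08 (np.float64(41.0), np.float64(0.9500000000000001))
time: 2.52
tcp_pos: [0.5495, 0.021, 0.1972]
eef_rot: [-0.281, -3.123, -0.0]
force: [0.8, -0.1, 0.1]
opening: 0.006
time: 3.15
tcp_pos: [0.5533, 0.0191, 0.1116]
eef_rot: [0.285, 3.125, 0.0]
force: [0.4, 0.1, 0.2]
opening: 0.005
```

```bash

python3 -m handwheel '[[0,0,0,0.06,0],[0,0,0,0.1,0],[0,0,0,0.1,0],[0,0,0,0.1,0]]' | grep -E 'pos|force'
for i in 1 2 3 4 5; do python3 -m handwheel '[[0,0,0,0,0]]' | grep -E 'pos|force';done
```

```text
tcp_pos: [0.5523, 0.0191, 0.0996]
force: [-1.0, 1.2, 0.5]
tcp_pos: [0.5523, 0.0191, 0.0997]
force: [0.0, -0.4, -0.2]
tcp_pos: [0.5523, 0.0191, 0.0997]
force: [0.2, 0.0, 0.2]
tcp_pos: [0.5523, 0.0191, 0.0997]
force: [0.0, -0.8, 0.6]
tcp_pos: [0.5523, 0.0191, 0.0996]
force: [-0.6, 0.0, 0.1]
tcp_pos: [0.5523, 0.0191, 0.0997]
force: [0.4, -0.2, 0.8]
```

```bash
python3 -c "
from h import *
snap('wrist','w1')"
```

```text
(no output)
```

View pics/w1.png

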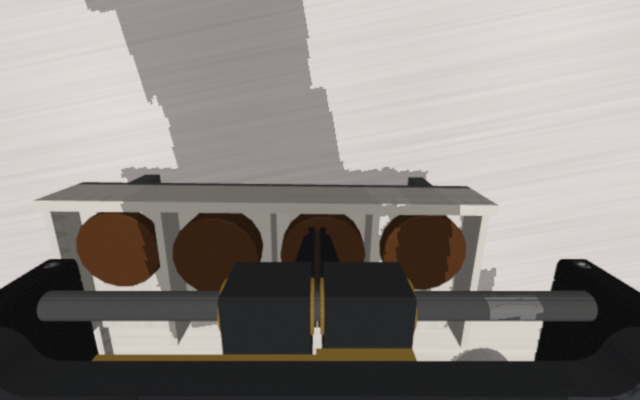

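Finger at (318,235), over the upper-middle of its disc at (322,250) and clear of the lane walls. Lowering in small steps.

```bash
g(){ grep -E 'pos|force'; }
python3 -m handwheel '[[0,0,0,0.02,0],[0,0,0,0.02,0],[0,0,0,0.02,0]]'|g
python3 -m handwheel '[[0,0,0,0.01,0],[0,0,0,0.01,0],[0,0,0,0.01,0]]'|g
python3 -m handwheel '[[0,0,0,0.005,0],[0,0,0,0.005,0],[0,0,0,0.005,0]]'|g
python3 -m handwheel '[[0,0,0,0.005,0],[0,0,0,0.005,0],[0,0,0,0.005,0]]'|g
```

```text
tcp_pos: [0.5522, 0.0191, 0.0976]
force: [0.5, -0.1, 0.1]
tcp_pos: [0.5523, 0.0191, 0.0966]
force: [0.2, -0.1, -0.2]
tcp_pos: [0.5523, 0.0191, 0.0962]
force: [0.2, -0.1, 1.0]
tcp_pos: [0.5523, 0.0191, 0.0957]
force: [-0.6, -0.4, 3.4]
```

```bash

python3 -m handwheel '[[0,0,0,0.005,0],[0,0,0,0.005,0],[0,0,0,0.005,0]]'| grep -E 'pos|force'
python3 -m handwheel '[[0,-0.1,0,0,0],[0,-0.2,0,0,0]]'| grep -E 'pos|force'
python3 -m handwheel '[[0,-0.2,0,0,0],[0,-0.4,0,0,0],[0,-0.6,0,-0.02,0],[0,-0.7,0,-0.3,0],[0,-0.7,0,-0.5,0],[0,-0.7,0,-0.5,0]]'| grep -E 'pos|force'
python3 - <<'E'
from h import *
snap('wrist','w2');p,_=snap('top','top2');needle('top2')
cv2.imwrite('pics/c2.png',np.hstack([cv2.imread('pics/w2.png')[:,120:520],cv2.resize(cv2.imread('pics/top2.png')[100:250,235:385],(400,400))]))
E
```

```text
tcp_pos: [0.5523, 0.0191, 0.0953]
force: [-1.0, -0.1, 5.6]
tcp_pos: [0.5719, 0.0155, 0.0953]
force: [-2.0, 0.2, 5.8]
tcp_pos: [0.6412, 0.0028, 0.1459]
force: [-0.8, -0.1, -0.4]
needle 1.247 2.59 (np.float64(57.77777777777778), np.float64(1.9000000000000001))
```

View pics/c2.png

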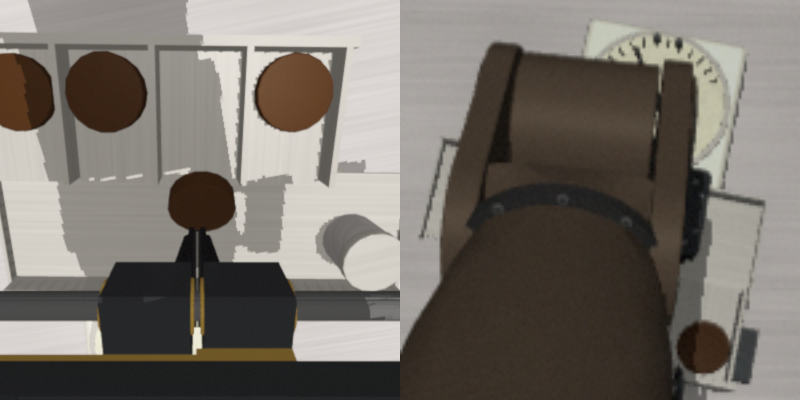

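The disc at crop (201,200) is past the mouth, possibly tilted. The arm hides the dial in the top view, so I move back and check.

```bash

python3 -m handwheel '[[0,0.4,0,-0.4,0],[0,0.9,0,-1,0],[0,1,0,-1,0],[0,1,0,-1,0],[0,1,0,-1,0]]'| grep -E 'pos|force'
cat >> h.py <<'E'
def discs(f):
    D=np.load('pics/%s.npz'%f);p,d=D['p'],D['d'];C=cam('wrist',D);P=cloud(C,d)
    r,b=p[...,0].astype(int),p[...,2].astype(int);th=np.radians(-10.5);ex=np.array([np.cos(th),np.sin(th)]);ey=np.array([-ex[1],ex[0]])
    Q=P[...,:2]-(np.array([.5541,-.0111])+.061*ex);X=Q@ex;Y=Q@ey
    m=((r-b>12)&(r<150)&(X>-.1)&(X<.1)&(abs(Y)<.13)&(P[...,2]>.055)).astype(np.uint8)
    n,l,s,c=cv2.connectedComponentsWithStats(m)
    for i in range(1,n):
        if s[i,4]>200:
            k=l==i;A=np.c_[X[k],Y[k],np.ones(k.sum())];co=np.linalg.lstsq(A,P[k][:,2],rcond=None)[0]
            print('disc x,y mid',[round(float(np.ptp(v[k])/2+v[k].min())*1e3,1) for v in(X,Y)],'mean z',P[k][:,2].mean().round(4),'slope',co[:2].round(3),s[i,4],c[i].round())
E
python3 - <<'E'
from h import *
snap('wrist','w3');discs('w3');snap('top','top3');needle('top3')
E
```

```text
tcp_pos: [0.5427, 0.0208, 0.2439]
force: [-0.5, -0.4, 0.1]
disc x,y mid [-59.0, -93.0] mean z 0.0905 slope [ 0.026 -0.004] 1851 [201. 194.]
disc x,y mid [-60.4, -30.7] mean z 0.0991 slope [ 0.065 -0.039] 1962 [259. 196.]
disc x,y mid [-59.2, 92.2] mean z 0.0935 slope [ 0.028 -0.019] 1850 [379. 195.]
disc x,y mid [-84.0, 2.4] mean z 0.3485 slope [-1.17  -0.023] 2682 [281. 356.]
needle 1.085 0.07 (np.float64(51.333333333333336), np.float64(1.08))
```

```bash
python3 -c "
import cv2,numpy as np
cv2.imwrite('pics/c3.png',np.hstack([cv2.imread('pics/w3.png')[:,120:520],cv2.resize(cv2.imread('pics/top3.png')[100:250,235:385],(400,400),interpolation=2)]))"
```

```text
(no output)
```

View pics/c3.png

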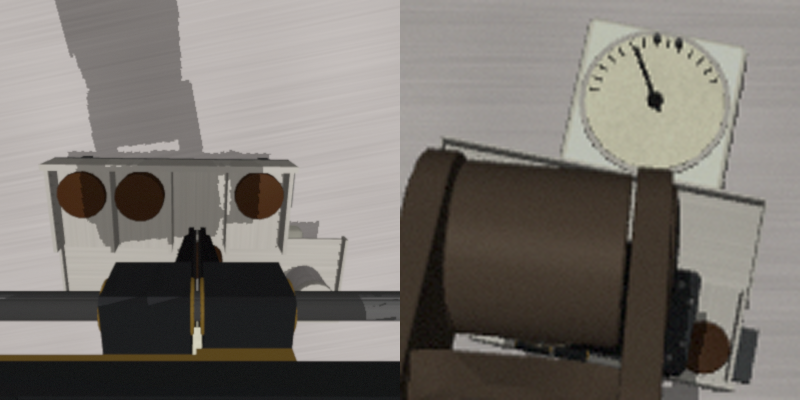

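The needle is at 1.085, so only about half a disc's weight has arrived and the disc is leaning on the lip. I locate its rear edge from the previous picture.

```bash
python3 -c "
from h import *
discs('w2')
D=np.load('pics/w2.npz');C=cam('wrist',D);P=cloud(C,D['d'])
ex=np.array([np.cos(np.radians(-10.5)),np.sin(np.radians(-10.5))]);o=np.array([.5541,-.0111])+.061*ex
for v in range(164,232,6):
  q=P[v,318];print(v,D['p'][v,318],((q[:2]-o)@ex*1e3).round(1),(q[2]*1e3).round(1))
"
```

```text
disc x,y mid [-61.8, -15.4] mean z 0.0998 slope [0.033 0.159] 5302 [225.  91.]
disc x,y mid [-61.2, -45.5] mean z 0.0916 slope [0.018 0.57 ] 4899 [135.  92.]
disc x,y mid [-62.1, 73.0] mean z 0.0943 slope [ 0.027 -0.286] 4936 [414.  92.]
disc x,y mid [-6.4, 31.3] mean z 0.0918 slope [-0.615 -0.02 ] 3345 [321. 201.]
disc x,y mid [-14.4, 26.6] mean z 0.2382 slope [-1.052 -0.562] 294 [312. 306.]
disc x,y mid [-14.3, 28.9] mean z 0.2403 slope [-1.128  1.156] 304 [322. 305.]
disc x,y mid [-18.3, 2.4] mean z 0.2515 slope [-1.115 -0.022] 3030 [279. 356.]
164 [146 142 136] -11.5 80.9
170 [135 131 124] -7.0 80.7
176 [48 30 15] -5.5 92.7
182 [49 30 15] -2.3 97.1
188 [51 31 19] 1.2 99.8
194 [49 29 17] 6.2 97.2
200 [46 28 14] 11.8 93.4
206 [48 30 14] 17.0 91.6
212 [50 31 20] 22.2 89.9
218 [49 31 19] 28.8 84.7
224 [49 30 17] 34.0 84.0
230 [34 28 25] 11.8 147.3
```

```bash
g(){ grep -E 'pos|force'; }
python3 -m handwheel '[[0,-0.24,0,0.5,0],[0,-0.48,0,0.9,0],[0,-0.48,0,0.9,0]]'|g
python3 -m handwheel '[[0,0,0,0.3,0],[0,0,0,0.6,0],[0,0,0,0.69,0],[0,0,0,0.69,0],[0,0,0,0.69,0]]'|g
python3 -m handwheel '[[0,-0.05,0,0,0],[0,-0.1,0,0,0],[0,-0.15,0,0,0]]'|g
python3 -m handwheel '[[0,-0.05,0,0,0],[0,-0.1,0,0,0]]'|g
python3 -m handwheel '[[0,-0.05,0,0,0],[0,-0.1,0,0,0]]'|g
python3 -c "
from h import *
snap('wrist','w4');discs('w4');snap('top','top4');needle('top4')"
```

```text
tcp_pos: [0.5893, 0.0119, 0.1512]
force: [-0.2, 0.6, 0.8]
tcp_pos: [0.5902, 0.0122, 0.0875]
force: [1.0, -0.1, -0.2]
tcp_pos: [0.6049, 0.0094, 0.0863]
force: [-0.2, 1.1, -0.8]
tcp_pos: [0.6146, 0.0077, 0.0861]
force: [-1.3, -0.5, -0.5]
tcp_pos: [0.6244, 0.0059, 0.0861]
force: [0.3, 0.1, 0.5]
disc x,y mid [-58.3, -15.6] mean z 0.0997 slope [-0.063  0.148] 9348 [195. 128.]
disc x,y mid [-58.9, 73.0] mean z 0.0941 slope [-0.049 -0.177] 8492 [445. 128.]
disc x,y mid [-59.0, -46.0] mean z 0.0914 slope [-0.042  0.416] 8191 [ 77. 127.]
disc x,y mid [-25.9, 41.5] mean z 0.0769 slope [-1.458  0.458] 413 [345. 251.]
disc x,y mid [-31.2, 26.7] mean z 0.1682 slope [ -1.501 -14.138] 362 [313. 297.]
disc x,y mid [-31.4, 28.8] mean z 0.1818 slope [-1.199  1.04 ] 296 [322. 305.]
disc x,y mid [8.0, -11.9] mean z 0.1815 slope [-1.108 -0.016] 3317 [271. 356.]
needle 1.22 0.06 (np.float64(50.888888888888886), np.float64(1.21))
```

Needle at 1.22, up 0.26, which is about 43 g: the first disc is wholly in the tray. One more should give about 1.48. Next, the disc in the lane at y=-30.

```bash
g(){ grep -E 'pos|force'; }
python3 -m handwheel '[[0,0,0,-0.3,0],[0,0,0,-0.35,0],[0,0.3,-0.3,-0.35,0],[0,0.74,-0.6,-0.3,0],[0,0.74,-0.6,-0.2,0],[0,0.74,-0.6,-0.17,0],[0,0.74,-0.6,-0.17,0],[0,0.74,-0.6,-0.17,0]]'|g
python3 -m handwheel '[[0,0,0,0.02,0],[0,0,0,0.025,0],[0,0,0,0.025,0],[0,0,0,0.025,0]]'|g
python3 -m handwheel '[[0,0,0,0.005,0],[0,0,0,0.005,0],[0,0,0,0.005,0]]'|g
python3 -m handwheel '[[0,0,0,0.005,0],[0,0,0,0.005,0],[0,0,0,0.005,0]]'|g
```

```text
tcp_pos: [0.541, -0.0394, 0.1031]
force: [0.2, 0.1, -0.6]
tcp_pos: [0.5405, -0.0397, 0.1007]
force: [-0.0, 0.3, 0.0]
tcp_pos: [0.5404, -0.0397, 0.1001]
force: [-0.2, 0.7, 0.6]
tcp_pos: [0.5404, -0.0397, 0.0996]
force: [-0.3, 0.1, 1.3]
```

```bash
g(){ grep -E 'pos|force'; }
python3 -m handwheel '[[0,0,0,0.005,0],[0,0,0,0.005,0],[0,0,0,0.005,0]]'|g
python3 -m handwheel '[[0,0,0,0.004,0],[0,0,0,0.004,0],[0,0,0,0.004,0]]'|g
```

```text
tcp_pos: [0.5404, -0.0397, 0.0992]
force: [0.4, 1.1, 2.2]
tcp_pos: [0.5405, -0.0397, 0.0988]
force: [-0.3, 0.2, 3.9]
```

```bash
g(){ grep -E 'pos|force'; }
python3 -m handwheel '[[0,0,0,0.004,0],[0,0,0,0.004,0],[0,0,0,0.004,0]]'|g
python3 -m handwheel '[[0,-0.1,0,0,0],[0,-0.2,0,0,0]]'|g
python3 -m handwheel '[[0,-0.2,0,0,0],[0,-0.4,0,0,0],[0,-0.6,0,-0.02,0],[0,-0.7,0,-0.3,0],[0,-0.7,0,-0.5,0],[0,-0.7,0,-0.5,0],[0,-0.7,0,-0.5,0],[0,-0.7,0,-0.5,0]]'|g
python3 - <<'E'
from h import *
snap('wrist','w5');discs('w5');snap('top','top5');needle('top5')
E
```

```text
tcp_pos: [0.5405, -0.0397, 0.0985]
force: [-1.1, 0.6, 5.7]
tcp_pos: [0.5601, -0.0433, 0.0984]
force: [-2.8, 0.9, 5.5]
tcp_pos: [0.6285, -0.0559, 0.1473]
force: [-0.5, 0.4, -0.2]
disc x,y mid [-60.7, -75.4] mean z 0.0915 slope [0.008 0.291] 4683 [227.  95.]
disc x,y mid [-61.8, 43.0] mean z 0.0943 slope [ 0.017 -0.447] 5042 [504.  95.]
disc x,y mid [-5.9, -30.3] mean z 0.0947 slope [-0.659 -0.019] 3393 [319. 203.]
disc x,y mid [0.9, 14.1] mean z 0.0795 slope [-0.286 -0.214] 3290 [397. 217.]
disc x,y mid [8.4, -33.7] mean z 0.2389 slope [-0.963 -2.127] 300 [312. 307.]
disc x,y mid [-16.1, -31.2] mean z 0.2426 slope [-1.167  0.467] 302 [322. 305.]
disc x,y mid [-19.6, -57.4] mean z 0.2529 slope [-1.128 -0.022] 3031 [279. 356.]
needle 1.004 2.59 (np.float64(51.333333333333336), np.float64(1.33))
```

View pics/w5.png

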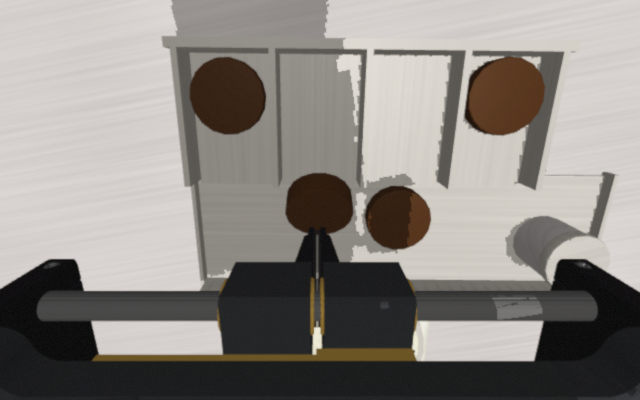

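The second disc is tilted on the lip at (319,203), and the first lies flat in the tray at (398,217). Same nudge from behind.

```bash
g(){ grep -E 'pos|force'; }
python3 -m handwheel '[[0,0.3,0,0,0],[0,0.52,0,0,0],[0,0.52,0,0.1,0],[0,0.52,0,0.4,0],[0,0.52,0,0.61,0],[0,0.52,0,0.61,0],[0,0.52,0,0.61,0]]'|g
python3 -m handwheel '[[0,-0.05,0,0,0],[0,-0.1,0,0,0],[0,-0.17,0,0,0]]'|g
python3 -m handwheel '[[0,-0.05,0,0,0],[0,-0.1,0,0,0]]'|g
python3 -m handwheel '[[0,-0.05,0,0,0],[0,-0.1,0,0,0]]'|g
python3 -m handwheel '[[0,0,0,-0.3,0],[0,0.4,0,-0.6,0],[0,1,0,-1,0],[0,1,0,-1,0],[0,1,0,-1,0],[0,1,0,-1,0]]'|g
python3 -m handwheel '[[0,0,0,-0.5,0],[0,0,0,-0.8,0],[0,0,0,-0.8,0],[0,0,0,-0.8,0]]'|g
python3 - <<'E'
from h import *
snap('wrist','w6');discs('w6');snap('top','top6');needle('top6');snap('side','side6')
s=cv2.imread('pics/side6.png')[150:270,250:410]
cv2.imwrite('pics/c6.png',np.hstack([cv2.resize(cv2.imread('pics/top6.png')[100:250,235:385],(400,400),interpolation=2),cv2.resize(s,(400,300),interpolation=2)[[min(i,299) for i in range(400)]]]))
E
```

```text
tcp_pos: [0.5785, -0.0467, 0.0876]
force: [0.5, -0.4, 0.7]
tcp_pos: [0.5951, -0.0497, 0.0877]
force: [0.1, 0.1, -0.1]
tcp_pos: [0.6047, -0.0515, 0.0873]
force: [-0.7, -0.4, 0.3]
tcp_pos: [0.6145, -0.0533, 0.0873]
force: [-0.0, 0.2, -0.3]
tcp_pos: [0.5166, -0.0354, 0.1865]
force: [0.3, 0.4, 0.1]
tcp_pos: [0.5159, -0.0353, 0.2658]
force: [-0.6, -0.0, 0.2]
disc x,y mid [-58.3, -91.7] mean z 0.0907 slope [ 0.016 -0.014] 1522 [263. 203.]
disc x,y mid [-59.7, 92.2] mean z 0.0937 slope [ 0.002 -0.017] 1649 [429. 204.]
disc x,y mid [14.9, 32.3] mean z 0.0762 slope [-0.287 -0.054] 273 [369. 257.]
needle 1.5 0.06 (np.float64(40.22222222222222), np.float64(1.49))
```

View pics/c6.png

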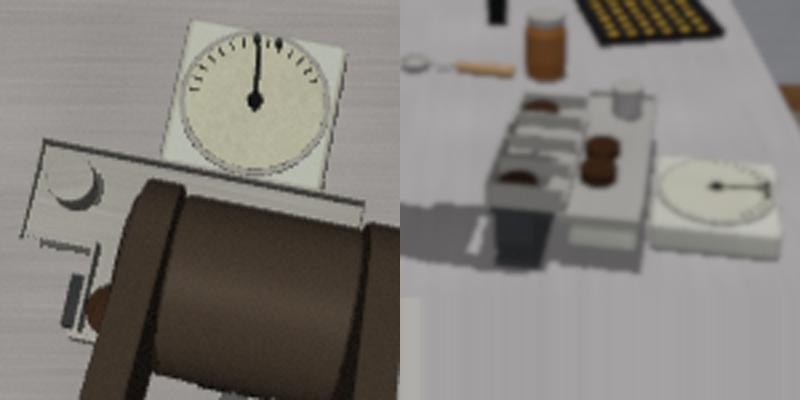

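Side view: both discs lie in the tray and the tin stands. In the top view the needle is near the left post, so I check against the posts and the hub, and check that both discs clear the lip.

```bash
python3 - <<'E'
from h import *
C=cam('top');th=np.radians(-10.5);ex=np.array([np.cos(th),np.sin(th)]);ey=np.array([-ex[1],ex[0]])
o=np.array([.5541,-.0111])+.061*ex; c=o+ex*.185
p=np.load('pics/top6.npz')['p'];g=p.max(2)
print('hub pred',proj(C,[*c,.047]).round(2))
m=((g<75)).astype(np.uint8);m[:128]=0;m[146:]=0;m[:,:320]=0;m[:,342:]=0
dt=cv2.distanceTransform(m,cv2.DIST_L2,5);v,u=np.unravel_index(dt.argmax(),dt.shape);k=(dt>1.3);print('hub seen',np.argwhere(k).mean(0)[::-1])
for a in(1.41,1.5,1.758):
    dr=np.cos(a)*ey+np.sin(a)*ex;print(a,[proj(C,[*(c+dr*.066),z]).round(1).tolist() for z in(.044,.056)])
# needle line by moments, from dark pixels between hub and tip
m2=g<90;m2[:118]=0;m2[132:]=0;m2[:,:322]=0;m2[:,340:]=0
q=np.argwhere(m2)[:,::-1].astype(np.float32);vx,vy,x0,y0=cv2.fitLine(q,cv2.DIST_L2,0,.01,.01).ravel()
A=ray(C,x0,y0,.047);B=ray(C,x0+vx*5,y0+vy*5,.047);d=(B-A)[:2];d*=np.sign(d@ex);print('needle line',np.arctan2(d@ex,d@ey),len(q))
# side: disc positions
S=np.load('pics/side6.npz');Cs=cam('side');P=cloud(Cs,S['d']);r,b=S['p'][...,0].astype(int),S['p'][...,2].astype(int)
Q=P[...,:2]-o;X=Q@ex;Y=Q@ey;k=((r-b>12)&(r<130)&(X>-.02)&(X<.1)&(abs(Y)<.13)&(P[...,2]>.055)).astype(np.uint8)
n,l,s,cc=cv2.connectedComponentsWithStats(k)
for i in range(1,n):
    if s[i,4]>30:
        w=l==i
        for h in((Y>0),(Y<=0)):
            t=w&h
            if t.sum()>15: print('disc',s[i],[np.percentile(a[t],[2,50,98]).round(3) for a in(X,Y,P[...,2])])
W=np.load('pics/w5.npz');Cw=cam('wrist',W);q=ray(Cw,397,217,.0795)[:2]-o;print('disc1 in w5',q@ex,q@ey)
E
```

```text
hub pred [329.8 137.3]
hub seen [330.1875 137.3125]
1.41 [[330.3, 114.9], [330.5, 113.1]]
1.5 [[332.4, 115.1], [332.6, 113.3]]
1.758 [[338.4, 116.5], [338.7, 114.8]]
needle line 1.6595891486662742 30
disc [322 205  16  19 231] [array([0.011, 0.031, 0.052]), array([0.008, 0.024, 0.049]), array([0.07 , 0.078, 0.081])]
disc [322 205  16  19 231] [array([0.011, 0.033, 0.051]), array([-0.055, -0.038, -0.008]), array([0.071, 0.081, 0.084])]
disc1 in w5 0.028438857588690428 0.029728063494857526
```

```bash
python3 - <<'E'
from h import *
p,_=snap('top','top7');g=p.max(2).astype(float);C=cam('top')
for v in range(110,134):
    print(v,g[v,326:345].astype(int))
print(sensors.get_obs()['time'])
cv2.imwrite('pics/c7.png',cv2.resize(p[100:175,295:370,::-1],(600,600),interpolation=2))
E
```

```text
110 [153 147 145 147 151 153 152 152 151 151 152 152 152 153 154 153 152 151
 151]
111 [163 160 158 152 150 151 151 149 151 151 153 154 155 152 153 155 153 155
 155]
112 [149 150 149 146 126  94 130 147 144 147 148 149 150 154 151 153 152 156
 154]
113 [163 160 165 149  90  60  95 165 160 155 155 148 147 149 145 148 149 146
 151]
114 [ 92 176 176 171  58  50  75 178 176 142 178 165 137  77 110 147 146 150
 162]
115 [ 57 177 177 175  60  27  59 177 173  98 149 177  86  55  68 160 145 148
 148]
116 [ 54 177 176 175 129  29 102 178 171  62 176 176  61  32  48 179 176 163
 145]
117 [ 71 177 173 178 169  56  59 177 173  72 182 179  91  26  54 184 181 180
 174]
118 [169 178 175 175 175  58  54 178 179 172 180 180 166  60 129 177 180 181
 149]
119 [179 176 180 179 175  45  59 180 179 180 180 181 175  86 176 179 180 178
 113]
120 [180 175 176 180 174  40  58 178 178 178 179 178 179 172 179 179 176  86
 138]
121 [177 176 176 180 172  40  57 175 174 181 182 181 180 178 177 178 179  94
 176]
122 [176 171 177 180 171  30  69 179 181 180 178 181 179 180 181 179 178 171
 179]
123 [178 174 178 176 
[... 198 characters left out ...]
180 180 177 182 180 173
 177]
126 [176 179 180 172 132  28  91 178 178 179 177 181 178 178 177 177 180 178
 179]
127 [174 176 177 173 133  28  86 176 181 178 174 179 181 178 178 181 180 180
 178]
128 [179 175 174 173  89  30 106 177 176 177 175 176 179 180 177 174 177 180
 182]
129 [179 178 178 169  64  31 106 174 171 175 174 174 178 180 176 173 173 178
 176]
130 [176 177 174 173  59  42 165 175 175 177 177 182 181 179 174 179 172 173
 174]
131 [175 172 169 167  58  46 177 176 176 177 177 179 179 179 172 176 177 176
 179]
132 [177 174 171 168  42  57 176 176 174 176 180 179 178 176 177 176 178 179
 176]
133 [176 180 178 169  40  58 173 179 174 174 179 180 181 178 176 177 174 176
 178]
17.925
```

View pics/c7.png

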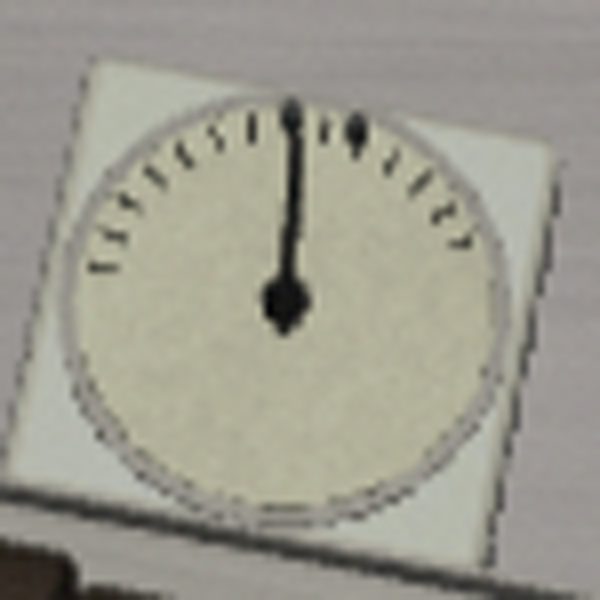

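The needle lies just right of the left post, at about 1.45 by offset from the posts and 1.50 by direct angle. The margin is small, so I take a closer wrist look at the dial.

```bash
g(){ grep -E 'pos'; }
python3 -m handwheel '[[0,-0.5,0,0,0],[0,-1,0,0,0]]'|g
python3 -m handwheel '[[0,-0.5,0,0,0],[0,-1,0,0,0]]'|g
python3 -c "
from h import *
snap('wrist','w8')"
python3 -m handwheel '[[0,-0.5,0,0,0],[0,-1,0,0,0],[0,-1,0,0,0],[0,-1,0,0,0]]'|g
python3 - <<'E'
from h import *
D=snap('wrist','w9');W=np.load('pics/w9.npz');C=cam('wrist',W)
th=np.radians(-10.5);ex=np.array([np.cos(th),np.sin(th)]);ey=np.array([-ex[1],ex[0]]);c=np.array([.5541,-.0111])+.246*ex
u,v=proj(C,[*c,.047]);print('hub pred',u,v)
for a in(1.41,1.758):
    dr=np.cos(a)*ey+np.sin(a)*ex;print(a,[proj(C,[*(c+dr*.066),z]).round(1).tolist() for z in(.044,.056)])
u,v=int(u),int(v);q=cv2.imread('pics/w9.png')[max(v-70,0):v+80,max(u-75,0):u+75];print(max(v-70,0),u-75)
cv2.imwrite('pics/c9.png',np.hstack([cv2.resize(q,(400,400),interpolation=2),cv2.imread('pics/w8.png')[:,120:520]]))
E
```

```text
tcp_pos: [0.6154, -0.0535, 0.2671]
tcp_pos: [0.714, -0.0717, 0.2665]
tcp_pos: [0.8104, -0.0893, 0.2661]
hub pred 343.61468353869054 149.24350082627492
1.41 [[350.6, 200.8], [351.5, 203.9]]
1.758 [[332.3, 200.6], [332.7, 203.6]]
79 268
```

View pics/c9.png

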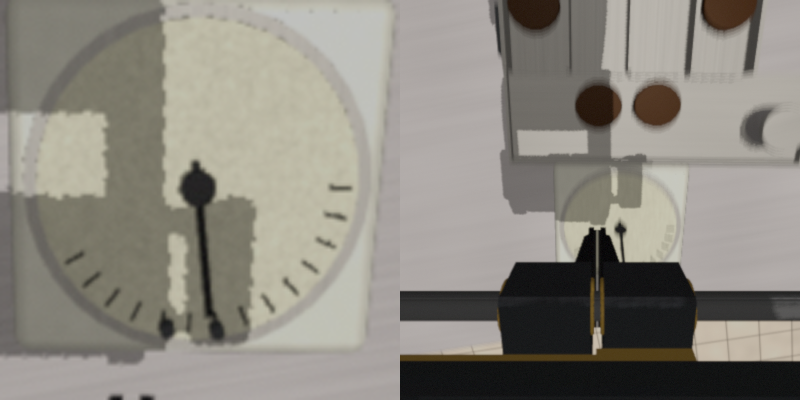

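```bash
python3 - <<'E'
from h import *
W=np.load('pics/w9.npz');g=W['p'].max(2).astype(float);C=cam('wrist',W)
th=np.radians(-10.5);ex=np.array([np.cos(th),np.sin(th)]);ey=np.array([-ex[1],ex[0]])
def col(v,a,b):
    w=np.clip(np.median(g[v,a:b])*.8-g[v,a:b],0,None);return (w*np.arange(a,b)).sum()/w.sum()
vs=np.arange(162,196);us=np.array([col(v,338,354) for v in vs]);f=np.polyfit(vs,us,1);print('fit resid',np.abs(us-np.polyval(f,vs)).max().round(2))
A=ray(C,np.polyval(f,160),160,.047);B=ray(C,np.polyval(f,195),195,.047);d=(B-A)[:2];print('needle',np.arctan2(d@ex,d@ey))
for v in range(196,206):print(v,'needle ext',np.polyval(f,v).round(2),'post1',col(v,343,356).round(2),'post2',col(v,324,338).round(2),g[v,340:356].astype(int))
E
```

```text
fit resid 0.12
needle 1.459035997356123
196 needle ext 345.95 post1 346.43 post2 328.86 [114 121 120 119  92  49  21  27  53 101 121 123 123 121 120 121]
197 needle ext 346.04 post1 346.79 post2 328.74 [110 120 120 119  95  64  50  45  42  86 114 122 123 123 123 123]
198 needle ext 346.13 post1 347.92 post2 329.24 [112 121 123 121 107  96  86  69  48  74 106 119 122 122 122 122]
199 needle ext 346.22 post1 348.31 post2 329.84 [114 121 122 121 121 118  97  66  40  49  81 111 121 122 122 122]
200 needle ext 346.31 post1 348.34 post2 329.94 [115 121 121 121 121 116  82  43  31  31  49  96 118 122 122 122]
201 needle ext 346.39 post1 348.45 post2 329.91 [116 121 122 121 121 112  72  35  33  35  40  73 110 121 122 122]
202 needle ext 346.48 post1 348.76 post2 330.0 [119 124 123 122 122 118  79  42  37  38  40  58 106 121 122 121]
203 needle ext 346.57 post1 348.96 post2 330.15 [121 124 125 124 124 122  89  49  40  41  41  52  99 118 121 118]
204 needle ext 346.66 post1 349.16 post2 330.03 [125 125 125 124 123 121  98  62  41  40  40  50  93 113 115 111]
205 needle ext 346.75 post1 349.19 post2 329.7 [126 123 123 121 119 117 100  73  50  44  46  63  95 106 103 104]
```

```bash
python3 -c "
from rig import arm,sensors
print(sensors.get_obs()['time'],arm.finish_job())"
```

```text
the job is handed in; nothing more can be done
19.025 None
```

I slid two discs into the tray, from the lanes at y = +30 and y = -30 mm, and handed the job in at about 19 s of the 64 s allowed. `finish_job` reports no verdict.

- **Pressing:** I pressed each disc with about 6 N. Both stopped tilted on the lane lip, so I pushed each one the rest of the way in with the fingertip from behind.
- **Needle:** The needle read 0.96 rad at the start and 1.22 rad after the first disc. My last estimates ranged from 1.445 to 1.50 rad. The closer wrist view gave 1.448 from the post positions and 1.459 directly, and the first, coarser top-view reading gave 1.50. All are between the posts at 1.41 and 1.758 rad, but only about 0.04 rad (roughly 6 g) above the lower one. I did not add a third disc because it would have left the needle close to the upper post, or past it.
- **Discs and tin:** In the last pictures both fed discs lay in the tray clear of the lip, with centres about 28 to 33 mm past the mouths. The other two lay flat at the back of their lanes, about 60 mm behind the mouths, and the tin stood in the tray.
- **Not fully checked:** The gripper was clear of everything at the end. I saw no sign of bystanders being touched, but I did not measure their positions at the end.

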